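# Lock the blood-tube rack to its T-slot rail

## Robot

A 7-joint arm with a two-finger parallel gripper is mounted at the origin on the work surface. World frame = base frame: x ahead of the robot, y to its left, z up, the work surface at z = 0. Lengths are in m, angles in rad, forces in N, time in s.
With the tool pointing down it reaches from about 0.425 to 0.875 m from the base axis. Payload 9.9 kg.
Tool frame: the origin (TCP) lies at the very end of the fingers, on their centre line; the grasp point (between the pads) lies grip_depth behind it (grip_depth is the distance from the TCP to the grasp point, in m); z points along the fingers, y is the direction in which the jaws open and shut (so a half turn about z gives the same grasp; the last joint's range is limited). The gripper opens to 85 mm and grips with 20 to 120 N. Pads are 22 mm wide; open, the fingers measure 114 mm over their backs; the gripper's body (76 mm by 85 mm) begins 54 mm behind the grasp point. The pads swing forward as they close: fully open they stand 13 mm farther back than shut.
Start: joints at [1.234, 0.576, 0.025, 1.437, -0.015, 1.129, -0.057], TCP at [0.169, -0.654, 0.231] pointing down, gripper open.
Joint ranges: [-2.76, 2.76], [-0.34, 2.15], [-1.52, 1.57], [0.19, 2.46], [-1.09, 4.23], [0.17, 1.99], [-2.82, 2.82]. Speed limits (rad/s): [2.22, 2.22, 3.01, 3.01, 3.14, 3.14, 3.14].

## Interface

Orientations are given as [roll, pitch, yaw] about the fixed x, y, z axes, in that order (R = Rz(yaw) Ry(pitch) Rx(roll)).
In Python, from bench import * gives the robot as it stands. Calls block until the motion is done:
- movep(position, orientation): joint-space move of the TCP to a pose.
- move_straight(position, orientation=None, v=0.15, contact_N=None): straight line of the TCP; orientation=None keeps the orientation; v is the mean speed in m/s. With contact_N (N) it stops when the force on the tool has changed by that much, and returns True; else False.
- goto_joints(angles): joint-space move.
- command_gripper(opening, strength=None): finger opening in m; strength is the grip in N (None keeps the last); returns when the fingers have stopped.
- dwell(seconds).
- solve_ik(position, orientation): joint angles nearest the present ones, or None.
- observe(): the state.
- camera(name): name is "scene" or "side" or "wrist"; returns a dict with "color" (420x560x3 uint8, red, green, blue), "range_z" (420x560 float32, m along the optical axis (not along the pixel's ray), 0 where there is no reading), "K" (3x3 intrinsics, pixels), "rvec" (rotation vector, rad) and "tvec" (3), from world to camera coordinates, as OpenCV has them. Camera axes: x right, y down, z forward; pixel columns grow to the right and rows downward; lengths in m; the calibration is good to about 2 mm. The wrist camera is an equidistant fisheye: a pixel r from the principal point sees the ray r / f radians off the axis. A picture is of the moment at which its call begins.
A pose or a line that the arm cannot do raises PlanningError and nothing moves.
- sign_off(): hands the job in, once; it reports no verdict.
The state is a dict: "time": time; "qpos": joint angles; "qvel": joint speeds; "tau": joint torques, N m; "ee_pos": TCP position; "tcp_rot": TCP orientation; "force": force on the tool from outside, world axes, zero at the start; "wrist_torque": the same for the moment, N m; "finger_gap": finger opening in m.
Only numpy, scipy, OpenCV 4.12 (cv2) and the standard library are available. Lean on these libraries where they do the work, as an engineer would, in place of code of your own. Each camera call takes 0.05 s, during which the arm holds its last target. There are 200 camera calls.

## Task

Lock the rack of blood tubes to its T-slot rail: from the white holder take the clamp stud with the straight bar grip (its neighbours have knobs), and lower its head into the open part of the slot with the bar in line with the slot. Slide it along towards the rack until its neck is fully home in the fork of the rack's foot; then turn it a quarter turn, so that the bar stands square across the slot, and let go with the stud standing upright on the slot's floor.

Things in the scene. Friction and masses are not known exactly. Their poses are not given: they have to be found in the camera images.
- stud_grip (a point): Centre of the bar grip of the upright loose steel stud (160 g), on its axis, 62 mm above its underside; z up, x along the bar. Head 50 long (x) x 18 wide x 9 high; neck dia. 12; collar dia. 44 at 33-38 mm up; bar 50 (x) x 12 (y) x 24 mm high: pinch its 12 mm width from above. Bar and head are parallel. It stands 12 mm deep in a pocket of the holder: lift it straight out.
- holder: Fixed white holder, 240 (x) x 72 x 16 mm, origin under its centre, x along its row of three pockets, 80 mm apart. One holds the bar-grip stud, its bar along x; the others hold bystanders up to 72 mm above their underside: a stud with a round knob and one with a three-lobed knob. Which is where varies.
- slot_entry (a point): Point on the slot's centre line, level with the rail's top, in the open part: lower the head here. x along the slot to the rack, z up. Fixed aluminium rail 436 x 72 x 30 mm. Slot mouth 34 mm wide, lips 8 thick; cavity below 60 wide, 16 high, floor 24 mm below the top. Slot ends 80 mm away in -x. Stud on the floor: bar centre 38 mm above the rail's top.
- fork_seat (a point): Where the stud's axis lies when fully home in the fork of the fixed rack's white foot, on the slot's centre line, level with the rail's top; x along the slot to the rack, z up. 100-150 mm from slot_entry. Fork plate 6 mm thick on the rail, notch 26 mm wide, flared, tips 32 mm before this point (-x). The collar passes 3 mm above it. Tubes 95 mm high begin 75 mm beyond.

How it is judged:
By the outcome, as a careful person would: the job done as asked, in the order asked, and still so for the second after the job is handed in, with the robot touching nothing.
It also fails if it takes over 48 s, if anything falls off the work surface, if the arm or the gripper's body presses on something with over 40 N, if the wrist force passes 120 N, or if a joint passes its speed limit or range.

## Working session

There is one attempt and no reset: what is moved stays moved. The work goes in short steps, each a Python script; the robot and the scene stay as the last script left them, time stands still between calls to the robot, and variables do not carry over. Pictures are saved under pics/ and viewed, about 8 in all and at most 12, crops included, and the job is handed in when it is done.

```bash
mkdir -p pics; ls; cat > h.py <<'E'
import numpy as np, cv2
from bench import *
def save(c,n): cv2.imwrite(f'pics/{n}.png', c['color'][:,:,::-1])
def cloud(c):
    R,_=cv2.Rodrigues(np.array(c['rvec'],float)); t=np.array(c['tvec'],float).reshape(3)
    K=np.array(c['K']); z=c['range_z'].astype(float); v,u=np.mgrid[:z.shape[0],:z.shape[1]]
    P=np.stack([(u-K[0,2])/K[0,0]*z,(v-K[1,2])/K[1,1]*z,z],-1)
    W=(P-t)@R; W[z==0]=np.nan
    return W
E
python3 - <<'E'
from h import *
import pickle
d={}
for n in ("scene","side","wrist"):
    c=camera(n); d[n]=c; save(c,n)
    R,_=cv2.Rodrigues(np.array(c['rvec'],float)); print(n,-R.T@np.array(c['tvec']).reshape(3),R[2],np.array(c['K']).tolist())
pickle.dump(d,open('d.pkl','wb'))
a=[cv2.imread(f'pics/{n}.png') for n in("scene","side")]
o=observe();print({k:np.round(v,3).tolist() for k,v in o.items()}); 
try: print(grip_depth)
except Exception as e: print(e)
E
```

```text
pics
scene [1.1174838  0.04041116 0.87546936] [-0.57780174 -0.10866227 -0.8089114 ] [[492.23442778350545, 0.0, 280.0198248469315], [0.0, 492.23442778350545, 213.36019114166808], [0.0, 0.0, 1.0]]
side [ 0.12468148 -0.60316869  0.53397043] [ 0.47080803  0.68291413 -0.55854104] [[400.6036304494169, 0.0, 283.92958459485743], [0.0, 400.6036304494169, 222.3290722959769], [0.0, 0.0, 1.0]]
wrist [ 0.24182448 -0.63355131  0.37306982] [-0.28949985 -0.07254706 -0.95442483] [[325.19226210127806, 0.0, 278.15213414799945], [0.0, 325.19226210127806, 217.7155179991623], [0.0, 0.0, 1.0]]
{'time': 0.15, 'qpos': [1.234, 0.576, 0.025, 1.438, -0.015, 1.129, -0.056], 'qvel': [0.003, -0.001, 0.001, -0.002, -0.0, 0.001, 0.0], 'tau': [0.003, -76.626, 2.253, -28.618, 0.015, 0.01, 0.0], 'ee_pos': [0.169, -0.653, 0.231], 'tcp_rot': [-3.14, 0.0, 0.253], 'force': [0.75, -0.722, 0.667], 'wrist_torque': [-0.028, -0.008, 0.009], 'finger_gap': 0.085}
0.0187
```

View pics/scene.png

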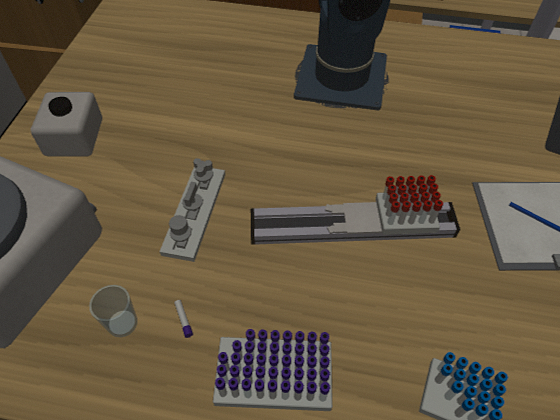

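View pics/side.png

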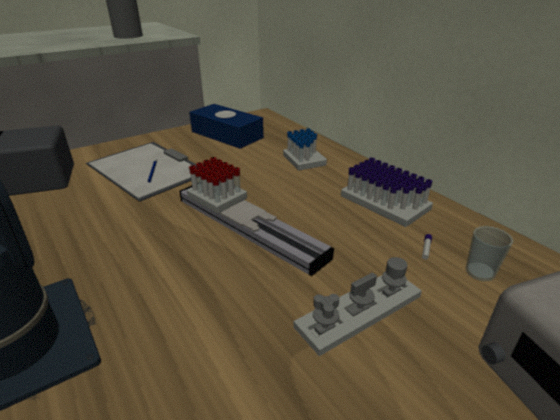

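The scene view shows the holder around (195,212): round knob at (180,228), bar grip in the middle at (192,200), three-lobed knob at (203,168). The rail runs from (252,225) to (458,218), with the fork near (340,218). The side view agrees, with the bar at (362,293).

```bash
python3 - <<'E'
from h import *
import pickle
d=pickle.load(open('d.pkl','rb'))
def rect(P,n):
    r=cv2.minAreaRect((P[:,:2]*1000).astype(np.float32)); print(n,len(P),np.round(r[0],1),np.round(r[1],1),round(r[2],1),'z',np.round(np.median(P[:,2])*1000,1))
boxes={'scene':((150,150,235,262),(245,170,465,248)),'side':((292,255,425,350),(175,150,335,275))}
for n in('scene','side'):
    W=cloud(d[n])
    (x0,y0,x1,y1),(a0,b0,a1,b1)=boxes[n]
    H=W[y0:y1,x0:x1].reshape(-1,3); L=W[b0:b1,a0:a1].reshape(-1,3)
    H=H[~np.isnan(H[:,0])];L=L[~np.isnan(L[:,0])]
    print(n,np.round(np.percentile(H[:,2]*1000,[1,10,50,90,99])), np.histogram(H[:,2]*1000,bins=range(-6,82,4))[0], np.histogram(L[:,2]*1000,bins=range(-6,142,4))[0])
    rect(H[(H[:,2]>.011)&(H[:,2]<.021)],'holder')
    m=H[(H[:,2]>.053)]
    _,lab,cen=cv2.kmeans((m[:,:2]*1000).astype(np.float32),3,None,(3,100,.01),5,cv2.KMEANS_PP_CENTERS)
    for k in range(3): 
        q=m[lab[:,0]==k]; rect(q,'knob'); print(np.percentile(q[:,2],[50,98]))
    rect(L[(L[:,2]>.025)&(L[:,2]<.034)],'rail')
    rect(L[(L[:,2]>.09)],'tubes')
    # ortho view
    img=np.zeros((480,640,3),np.uint8)
    z=.03
# ortho of rail/foot at plane z=0.033 from each camera, 1px=1mm... 
def ortho(c,x0,y0,z,w,h,s):
    uu,vv=np.meshgrid(np.arange(w),np.arange(h)); P=np.stack([x0+uu*s,y0+vv*s,0*uu+z],-1).reshape(-1,3)
    p,_=cv2.projectPoints(P,np.array(c['rvec'],float),np.array(c['tvec'],float),np.array(c['K'],float),None)
    p=p.reshape(h,w,2).astype(np.float32); return cv2.remap(c['color'],p[...,0],p[...,1],cv2.INTER_LINEAR)
# axes: col = y from -.35, row = x
W=cloud(d['scene']); print(W[222,252],W[222,455],W[212,195])
E
python3 - <<'E'
import cv2
a=cv2.imread('pics/scene.png')[150:275,155:470]; b=cv2.imread('pics/side.png')[145:345,170:430]
a=cv2.resize(a,(780,310),interpolation=3); b=cv2.resize(b[20:130],(780,290*1),interpolation=3) 
import numpy as np
cv2.imwrite('pics/crop1.png',np.vstack([a,b[:,:780]]))
E
```

```text
scene [-4. -2.  1. 42. 77.] [ 759 4747  739  143  400 1338  126    0    0    0   19  237  215    4
    5   31   66   64   76  188  263] [1097 6427 1391  833  164  308  226  280  978  919 1107  157   87   76
   78  378  309   71   71   68   72   69   94   79   73   94   88  122
  163  195  365  635   13    0    0    0]
holder 1815 [ 525.9 -260.7] [ 73.7 243.1] 89.6 z 15.6
knob 303 [ 607.2 -261.1] [35.1 35.1] 82.6 z 74.8
[0.0748461 0.0787433]
knob 241 [ 444.6 -262.2] [39.5 41.5] 57.8 z 70.7
[0.07071472 0.07505455]
knob 205 [ 526.6 -260.1] [12.3 50.5] 89.3 z 75.5
[0.07549958 0.08078026]
rail 1966 [496.4  82.8] [ 77.8 435.7] 13.6 z 29.9
tubes 1748 [470.9 187.4] [ 82.6 100.5] 13.5 z 116.3
side [-3. -2.  1. 42. 76.] [ 636 6029  340  361  824 2112   80   54  152   25   50  596  109   10
   16  111  113  130  147  324  338] [ 1124 11401   886   599   280   360   429   378   995   348   746   112
   107   101   103   270   119    74    73    73    70    66    71    74
    71    66    48    78    91   178   289   236     0     0     0     0]
holder 2900 [ 553.9 -251.7] [241.9 276.5] 55.6 z 14.9
knob 379 [ 602.9 -262.7] [35.7 34.9] 11.6 z 74.0
[0.0739526  0.07649386]
knob 442 [ 441.6 -264.2] [37.8 40.7] 60.3 z 70.2
[0.07015757 0.07250856]
knob 367 [ 523.8 -261.7] [12.9 51.9] 89.6 z 71.6
[0.07163152 0.07817132]
rail 1422 [667.6 120.9] [433.7 438.7] 12.7 z 29.1
tubes 1057 [468.8 186.5] [ 80.7 102.7] 14.4 z 113.9
[nan nan nan] [0.46627531 0.29097619 0.03248089] [ 0.53243718 -0.25758537  0.01131874]
```

View pics/crop1.png

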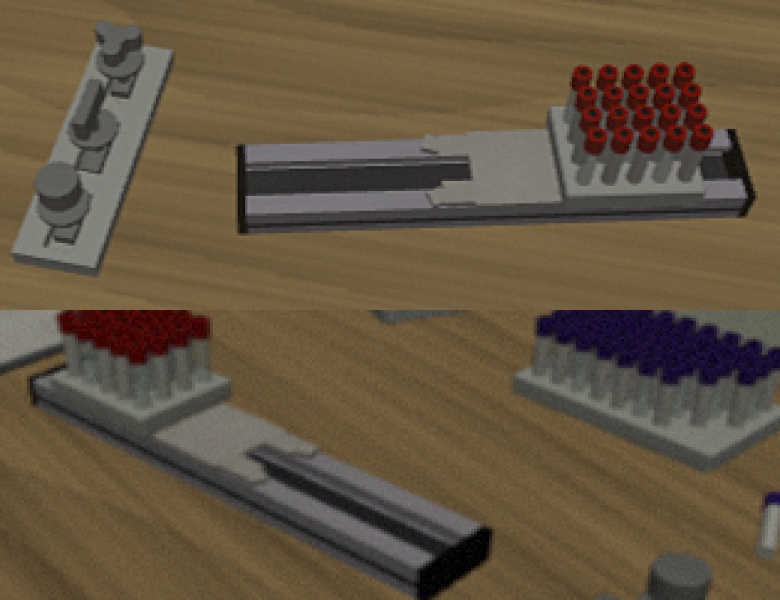

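Both views put the bar stud in the middle pocket, at about (525,-261) mm with the bar along world x. Its top at about 78 mm fits a pocketed stud. Next I'll refine the rail and fork in the rail frame and check IK for the whole sequence.

```bash
python3 - <<'E'
from h import *
import pickle
d=pickle.load(open('d.pkl','rb'))
L=[]
for n,(a0,b0,a1,b1) in {'scene':(245,170,465,248),'side':(175,150,335,275)}.items():
    W=cloud(d[n])[b0:b1,a0:a1].reshape(-1,3); W=W[~np.isnan(W[:,0])]
    best=None
    c=np.array([.495,.083])
    # rail top points only
    m=W[(W[:,2]>.0255)&(W[:,2]<.033)]
    for deg in np.arange(101,107,.25):
        u=np.array([np.cos(np.radians(deg)),np.sin(np.radians(deg))]); t=(m[:,:2]-c)@np.array([-u[1],u[0]])
        s=(m[:,:2]-c)@u
        k=(abs(t)<.05)&(abs(s)<.215)
        h=np.histogram(t[k],bins=np.arange(-.05,.05,.001))[0]; sc=(h.astype(float)**2).sum()
        if best is None or sc>best[0]: best=(sc,deg)
    print(n,best)
    deg=103.6; u=np.array([np.cos(np.radians(deg)),np.sin(np.radians(deg))]); w=np.array([-u[1],u[0]])
    s=(W[:,:2]-c)@u*1000; t=(W[:,:2]-c)@w*1000; z=W[:,2]*1000
    k=(s>-205)&(s<-60)&(z>26)&(z<33); print('t of rail top',np.histogram(t[k],bins=range(-48,50,3)))
    k=(abs(t)<32)&(z>26)&(z<34); print('rail s',np.percentile(s[k],[.5,99.5]))
    k=(abs(t)<32)&(z>33.5)&(z<39)&(s<80); print('plate',k.sum(),np.percentile(s[k],[1,50]),z[k].mean())
    for sg in(-60,-20,-5,10,25,40): 
        kk=(abs(s-sg)<6)&(z<50)&(abs(t)<45); print(sg,[(int(a),int(b)) for a,b in sorted(zip(t[kk],z[kk]))][::max(1,kk.sum()//22)])
# IK for yaw sequences
def p(x,y,z): return [x,y,z]
for yaws in ([0,-1.3352,0.2356],[np.pi,1.806,3.377],[0,1.806,.2356],[np.pi,-1.335+2*np.pi,3.377],[-np.pi,-1.335,-2.906],[-np.pi,1.806-2*np.pi,-2.906]):
    for (x,y,z),yw in zip([(.525,-.261,.047),(.52,-.01,.15),(.49,.10,.05)],[yaws[0],yaws[1],yaws[2]]):
        q=solve_ik([x,y,z],[np.pi,0,yw]); print(round(yw,2),None if q is None else np.round(q,2).tolist())
    q=solve_ik([.49,.10,.05],[np.pi,0,yaws[1]]);print(None if q is None else round(q[6],2))
E
```

```text
scene (np.float64(64795.0), np.float64(103.5))
t of rail top (array([ 0,  0,  2, 93, 90, 86, 87, 77, 73, 73,  9,  0,  0,  0,  0,  0,  0,
        0,  0,  1, 26, 85, 81, 72, 80, 75, 75, 52,  1,  0,  0,  0]), array([-48, -45, -42, -39, -36, -33, -30, -27, -24, -21, -18, -15, -12,
        -9,  -6,  -3,   0,   3,   6,   9,  12,  15,  18,  21,  24,  27,
        30,  33,  36,  39,  42,  45,  48]))
rail s [-218.06951842  216.0699552 ]
plate 1009 [-72.19939218   3.68590188] 35.97833793575753
-60 [(-44, 1), (-39, -1), (-38, 0), (-38, 0), (-37, 2), (-36, 12), (-35, 19), (-34, 28), (-31, 27), (-27, 33), (-23, 30), (-2, 6), (2, 7), (8, 7), (12, 8), (14, 5), (15, 21), (17, 30), (20, 30), (22, 32), (24, 6), (28, 30), (33, 31)]
-20 [(-44, -1), (-40, 34), (-38, 39), (-38, 16), (-37, 26), (-37, 18), (-36, 13), (-34, 37), (-30, 34), (-24, 37), (-20, 38), (-15, 34), (-7, 37), (1, 36), (6, 7), (10, 38), (13, 38), (15, 2), (17, 35), (20, 34), (24, 37), (27, 3), (32, 33)]
-5 [(-44, -2), (-40, 34), (-39, 36), (-38, 15), (-37, 26), (-37, 18), (-37, 35), (-36, 0), (-33, 35), (-29, 35), (-24, 36), (-19, 36), (
[... 3023 characters left out ...]
52, 1.94, 0.32, 0.81, -0.17]
3.38 [-0.01, 0.6, -0.41, 2.08, 0.45, 0.55, 1.05]
-0.61
0 [0.37, 0.66, 0.02, 1.87, -0.03, 0.61, -1.16]
1.81 [0.29, 0.48, -0.52, 1.94, 0.32, 0.81, -0.17]
0.24 [-0.18, 0.58, -0.16, 2.09, 0.19, 0.49, -1.82]
-0.61
3.14 [0.77, 0.73, -0.63, 1.86, 0.6, 0.76, 1.38]
4.95 [-0.78, 0.87, 1.36, 1.97, -0.96, 1.16, -1.93]
3.38 [-0.01, 0.6, -0.41, 2.08, 0.45, 0.55, 1.05]
2.0
-3.14 [0.77, 0.73, -0.63, 1.86, 0.6, 0.76, 1.38]
-1.33 [-0.78, 0.87, 1.36, 1.97, -0.96, 1.16, -1.93]
-2.91 [-0.01, 0.6, -0.41, 2.08, 0.45, 0.55, 1.05]
2.0
-3.14 [0.77, 0.73, -0.63, 1.86, 0.6, 0.76, 1.38]
-4.48 [0.29, 0.48, -0.52, 1.94, 0.32, 0.81, -0.17]
-2.91 [-0.01, 0.6, -0.41, 2.08, 0.45, 0.55, 1.05]
-0.61
```

```bash
cat >> h.py <<'E'
def wpix(c,uv,z):
    "fisheye pixels -> world points on plane z"
    R,_=cv2.Rodrigues(np.array(c['rvec'],float)); C=-R.T@np.array(c['tvec'],float).reshape(3); K=np.array(c['K'])
    a=(np.atleast_2d(uv).astype(float)-K[:2,2])/K[0,0]; r=np.linalg.norm(a,axis=1); 
    d=np.c_[a*(np.sin(r)/np.maximum(r,1e-9))[:,None],np.cos(r)]@R
    return C+d*((z-C[2])/d[:,2])[:,None]
def wproj(c,P):
    R,_=cv2.Rodrigues(np.array(c['rvec'],float)); p=np.atleast_2d(P)@R.T+np.array(c['tvec'],float).reshape(3); K=np.array(c['K'])
    n=np.linalg.norm(p[:,:2],axis=1); r=np.arctan2(n,p[:,2]); return K[:2,2]+K[0,0]*p[:,:2]/np.maximum(n,1e-9)[:,None]*r[:,None]
YAW=np.radians(103.6); U=np.array([np.cos(YAW),np.sin(YAW)]); T=np.array([-U[1],U[0]]); C0=np.array([.495,.083])
def xy(s,t=-.0007): return C0+s*U+t*T
def ortho(c,s0,s1,z,k=.0005):
    s=np.arange(s0,s1,k); t=np.arange(.05,-.05,-k); S,TT=np.meshgrid(s,t)
    P=np.c_[C0+S.reshape(-1,1)*U+TT.reshape(-1,1)*T,np.full(S.size,z)]
    p=wproj(c,P).reshape(S.shape+(2,)).astype(np.float32)
    return cv2.remap(c['color'],p[...,0],p[...,1],cv2.INTER_LINEAR)
E
python3 - <<'E'
from h import *
import pickle
movep([.525,-.261,.15],[np.pi,0,np.pi]); command_gripper(.06)
print(move_straight([.525,-.261,.0493],v=.1,contact_N=15), observe()['ee_pos'])
command_gripper(.0,strength=70); o=observe(); print(o['finger_gap'],o['time'],o['force'])
move_straight([.525,-.261,.14],v=.1); print(observe()['force'])
x,y=xy(-.11); movep([x,y,.15],[np.pi,0,YAW]); dwell(.2)
c=camera('wrist'); save(c,'w1'); pickle.dump(c,open('w1.pkl','wb'))
o=observe(); print(o['time'],o['ee_pos'],o['tcp_rot'],o['finger_gap'],o['force'])
im=ortho(c,-.13,.08,.036); im=cv2.resize(im,(800,int(800*im.shape[0]/im.shape[1])))
cv2.imwrite('pics/o1.png',im[:,:,::-1])
E
```

```text
False [ 0.5254342  -0.26108483  0.04988743]
0.010778380483817547 4.1167 [-0.93316348 -1.08123577  5.3532414 ]
[-1.09874139 -1.40469199 -1.04945584]
6.7917 [ 0.52156266 -0.02434059  0.14986434] [-3.14140151e+00 -9.37765724e-06  1.80756164e+00] 0.010661402723218612 [-0.51097833  0.09136138 -1.63467829]
```

View pics/w1.png

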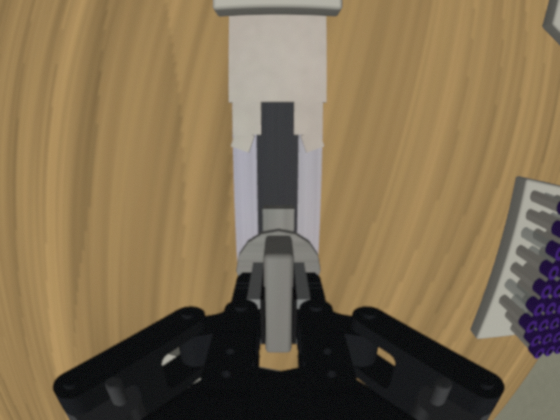

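View pics/o1.png

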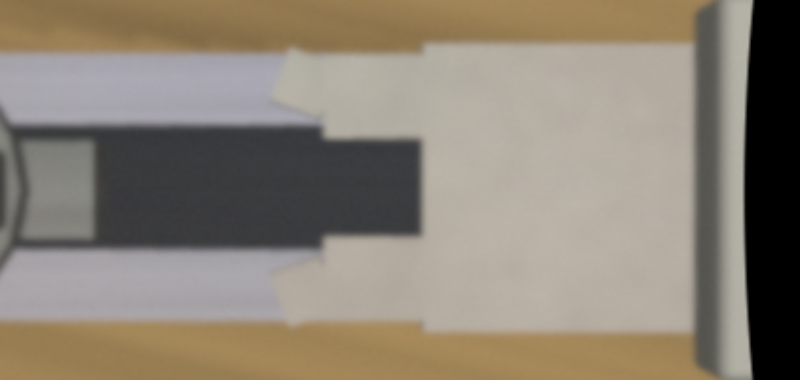

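The wrist view shows the stud held upright and in line with the slot, both centred on column 278. In the rectified picture at 3.81 px/mm the fork tips are at column 272 (s≈-58.6 mm) and the notch end at 422 (s≈-19.2). The notch spans rows 139–235, or 25 mm wide, and the slot edges are parallel to my axis. That puts the seat at s≈-26. I'll lower the stud at s=-135, slide it until contact, then check.

```bash
python3 - <<'E'
from h import *
import pickle
c=pickle.load(open('w1.pkl','rb'))
P=wpix(c,[[278,209]],.1138)[0]; o=observe()
st=lambda p:((np.array(p[:2])-C0)@U*1e3,(np.array(p[:2])-C0)@T*1e3)
print('head front',st(P),'tcp',st(o['ee_pos']))
x,y=xy(-.135,.0); move_straight([x,y,.15],[np.pi,0,YAW],v=.1)
f0=observe()['force']
move_straight([x,y,.062],v=.08); o=observe(); print('in mouth',o['force']-f0)
hit=move_straight([x,y,.046],v=.02,contact_N=5); o=observe(); z=o['ee_pos'][2]; print(hit,z,o['force'])
if abs(z-.0515)<.004:
    move_straight([x,y,z+.001],v=.02)
    x,y=xy(-.06,0); h=move_straight([x,y,z+.001],v=.05,contact_N=12); o=observe(); print(h,st(o['ee_pos']),o['force'])
    if not h:
        x,y=xy(-.017,0); h=move_straight([x,y,z+.001],v=.02,contact_N=6); o=observe(); print(h,st(o['ee_pos']),o['ee_pos'],o['force'])
print(o['time'])
E
```

```text
head front (np.float64(-84.00895801325049), np.float64(0.1246093788721001)) tcp (np.float64(-110.57687288626109), np.float64(-0.5775792913768993))
in mouth [-0.37684456 -0.79006269 -0.0989002 ]
True 0.05169685009427079 [-1.81754904 -0.06014856  5.71124002]
False (np.float64(-60.37347892997659), np.float64(0.05299187152663208)) [ 0.68219802  0.24900605 -1.23992327]
True (np.float64(-26.565625020119448), np.float64(0.16977805505361737)) [0.50108168 0.05713933 0.05249149] [ 1.67745513 -1.16261949 -0.31094837]
12.4417
```

```bash
python3 - <<'E'
from h import *
st=lambda p:((np.array(p[:2])-C0)@U*1e3,(np.array(p[:2])-C0)@T*1e3)
z=.0527; x,y=xy(-.020,0)
h=move_straight([x,y,z],v=.015,contact_N=10); o=observe(); print(h,st(o['ee_pos']),o['force'],o['time'],o['finger_gap'])
dwell(.2); o=observe(); print(st(o['ee_pos']),o['force'])
c=camera('side'); save(c,'s2'); w=camera('wrist')
a=cv2.resize(c['color'][150:280,180:340],(640,520),interpolation=3); cv2.imwrite('pics/s2c.png',a[:,:,::-1]); save(w,'w2')
E
```

```text
True (np.float64(-26.50095552128215), np.float64(0.4015162813342147)) [ 0.80616067 -1.59342284 -0.16265899] 12.725 0.010548503083021825
(np.float64(-26.498011278487407), np.float64(0.5454984642951852)) [ 1.35655226 -1.73589312 -1.53129341]
```

View pics/s2c.png

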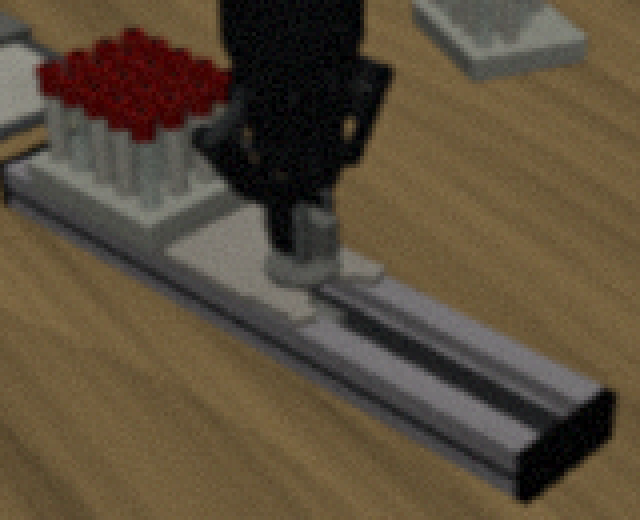

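View pics/w2.png

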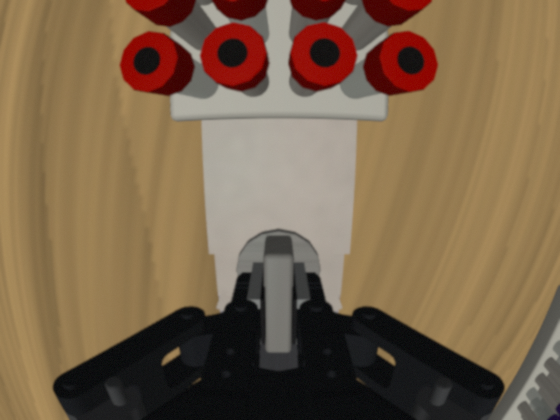

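The side view shows the stud home in the fork, collar over the plate at about (300,268). The wrist view agrees. Contact came twice at TCP s=-26.5. The stud's axis sits about 1.6 mm ahead of the TCP, so it is at -25, which matches notch end minus 6 mm. Next is the quarter turn about the stud's axis.

```bash
python3 - <<'E'
from h import *
st=lambda p:((np.array(p[:2])-C0)@U*1e3,(np.array(p[:2])-C0)@T*1e3)
z=.0527
ax=(-.0254,.0003); r=.0013
for i in range(0,7):
    a=np.radians(15*i); x,y=xy(ax[0]-r*np.cos(a),ax[1]-r*np.sin(a))
    movep([x,y,z],[np.pi,0,(YAW+a+np.pi)%(2*np.pi)-np.pi]); o=observe(); print(15*i,np.round(st(o['ee_pos']),2),np.round(o['force'],1),round(o['wrist_torque'][2],2),round(o['ee_pos'][2],4))
x,y=xy(-.022,ax[1]-r)
h=move_straight([x,y,z],v=.01,contact_N=6); o=observe(); print(h,st(o['ee_pos']),o['force'])
x,y=o['ee_pos'][:2]
h=move_straight([x,y,z-.004],v=.01,contact_N=4); o=observe(); print(h,o['ee_pos'],o['tcp_rot'],o['force'],o['time'],o['finger_gap'])
w=camera('wrist'); save(w,'w3')
E
```

```text
0 [-26.61   0.68] [ 0.6 -1.6 -0.9] 0.03 0.0526
15 [-26.62   0.04] [ 1.2 -1.2 -2.3] 0.01 0.0527
30 [-26.56  -0.21] [ 1.1 -1.5 -1.7] -0.03 0.0527
45 [-26.4   -0.45] [ 0.5 -1.8 -1.6] 0.02 0.0526
60 [-26.2   -0.69] [ 1.1 -2.4 -1.1] -0.02 0.0526
75 [-25.98  -0.82] [ 1.7 -2.7 -0.3] 0.05 0.0526
90 [-25.78  -0.91] [ 3.1 -4.9 -0.3] -0.0 0.0527
True (np.float64(-25.922070093092188), np.float64(-0.679387144289363)) [ 0.94788304 -1.85697406 -1.72336342]
True [0.50155901 0.05783632 0.05170399] [-3.13856087e+00 -1.62611304e-03 -2.91396311e+00] [-0.34441921 -0.23588702  6.17863677] 15.5833 0.010796613621013616
```

View pics/w3.png

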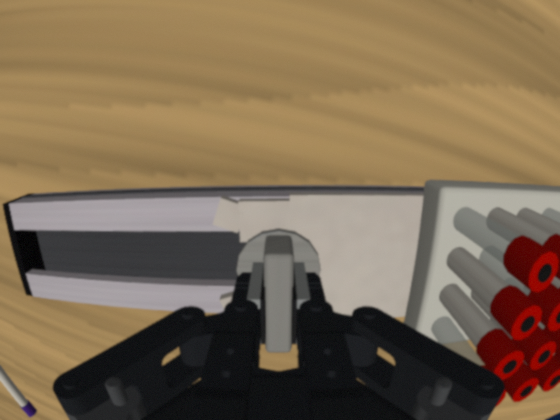

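The bar is square across the slot, the collar sits on the fork, and the head is resting on the floor (+6 N, z matching the first floor touch). I'll release, retreat and check.

```bash
python3 - <<'E'
from h import *
command_gripper(.035); o=observe(); print(o['finger_gap'],o['force'])
p=o['ee_pos']; move_straight([p[0],p[1],.2],v=.1)
x,y=xy(-.12); movep([x,y,.22],[np.pi,0,YAW]); dwell(.3)
w=camera('wrist'); s=camera('side'); c=camera('scene'); o=observe(); print(o['time'])
im=ortho(w,-.10,.03,.074); im=cv2.resize(im,(640,int(640*im.shape[0]/im.shape[1]))) [:,:,::-1]
b=cv2.resize(s['color'][150:280,180:340],(320,260),interpolation=3)[:,:,::-1]; e=cv2.resize(c['color'][150:280,240:400],(320,260),interpolation=3)[:,:,::-1]
out=np.vstack([im[:330],np.hstack([b,e])]); cv2.imwrite('pics/f.png',out)
for n,k,(x0,y0,x1,y1) in (('scene',c,(300,170,375,248)),('side',s,(225,175,300,250))):
    P=cloud(k)[y0:y1,x0:x1].reshape(-1,3); P=P[(P[:,2]>.06)&(P[:,2]<.085)]
    l=np.c_[(P[:,:2]-C0)@U,(P[:,:2]-C0)@T]*1e3; P=P[(abs(l[:,1])<32)&(l[:,0]<5)&(l[:,0]>-60)]; l=np.c_[(P[:,:2]-C0)@U,(P[:,:2]-C0)@T]*1e3
    print(n,len(l),cv2.minAreaRect(l.astype(np.float32)),np.percentile(P[:,2],[50,98]))
E
```

```text
0.03502207193357819 [0.26962908 0.28820594 0.34266784]
19.125
scene 172 ((-26.7262020111084, -3.7441444396972656), (50.113250732421875, 12.308436393737793), 89.05778503417969) [0.07912998 0.08296413]
side 198 ((-27.789337158203125, 1.93609619140625), (15.645949363708496, 50.89110565185547), 3.4986391067504883) [0.07356217 0.08027871]
```

View pics/f.png

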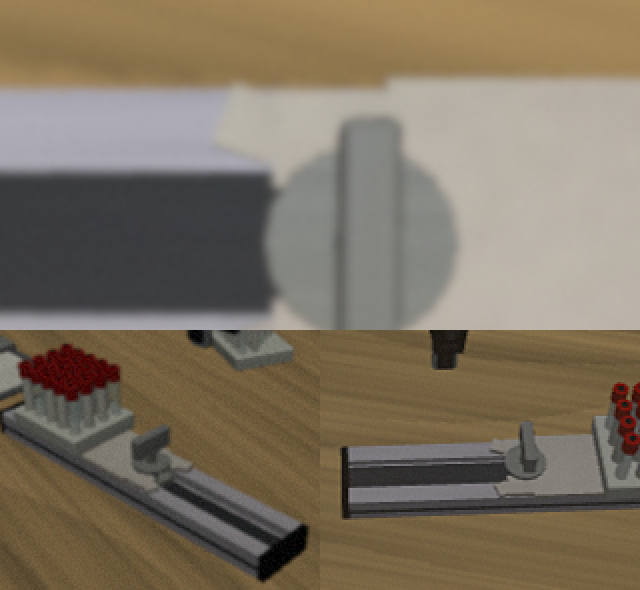

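The final views show the stud upright in the fork, bar square across the slot and the robot clear of it.

```bash
python3 -c "
from bench import *
print(sign_off())"
```

```text
the job is handed in; nothing more can be done
None
```

The stud is locked in the rack's fork and I've handed the job in, at about 19 s of the 48 s allowed. I took the bar-grip stud from the middle pocket and lowered it to the slot floor with its bar in line with the slot. I then slid it until its neck touched the end of the fork's notch, turned it 90°, set it on the floor, released it and moved clear.

**Position along the slot:** the notch end stopped the stud twice at the same place, within 0.1 mm. After release, the three cameras put the bar centre 24.8, 26.7 and 27.8 mm before my rail reference point. The seat estimated from the fork tips is 26 to 26.6 mm before it, so these agree within the 2 mm calibration.

**Bar angle:** the gripper's own pose was about 0.5° from square at release. The scene camera shows the bar about 1° off. The side camera reads 3.5° off, but its bar outline is wider than the real bar (15.6 mm against 12 mm), so I trust it less.

**Height:** the tool height at set-down matched the first floor touch, about 51.7 mm both times. The measured bar top of about 80 to 83 mm fits the expected 80 mm. The stud looks upright in the last pictures.

**Disagreement:** the scene and side cameras differ by about 6 mm on the bar's position across the slot (-3.7 and +1.9 mm). The wrist camera and the gripper's pose put the stud near the slot's centre line. The turn met almost no resistance, with wrist torque at most 0.05 N m and sideways force under 6 N.

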